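Press a label holder home behind a bench shelf's lip

TASK

Lift the loose dust cover off the label channel at the front of the small bench shelf and stand it right way up on the worktop, let go of. Then take the label holder from its stand and push it down behind the shelf's lip, upright and with its card facing outward, until its flange is fully home on the rim; the channel's bed is sprung and would push it out again, so finish while still holding it pressed home. Leave the tape roll, the dish and the dropper bottle where they are.

Things in the scene. Friction and masses are not known exactly. Their poses are not given: they have to be found in the camera images.
- shelf: White low bench shelf, fixed, 150 deep (x) x 220 wide (y). Origin: centre of its underside on the worktop; x points to its back. Board 60 high; 4 thick upstands along front and back edges reach 80 high. Middle of the front (-x): aluminium label channel 90 wide, rim 80 high, level with the upstand; channel and upstand together 18 thick.
- slot_mouth (a point): Centre of the label channel's mouth at the rim, 84 mm in front (-x) of the shelf's origin, 80 above the worktop; axes as the shelf's. The channel is an upright slot 10 wide (x), 70 long (y) between the shelf's upstand behind and a 4 thick aluminium lip in front. Its sprung bed lies 20 below the rim. The cover hides it at the start.
- bed (a joint): Sprung rubber bed of the channel: 0 at rest, grows as it is pressed down (m), at most 0.009. It pushes back up with about 4 N at first touch and 11 N at 0.006, which it reaches when the label holder is fully home; released, it lifts the holder out 6 mm.
- cover: Grey loose dust cover, an upside-down U 28 (x) x 96 (y) straddling the channel. Origin: centre of its underside (foot of the skirts), 14 below the rim at the start, 66 above the worktop. Skirts 22 apart, 3 thick; top plate from 14 to 18 high; on it an upright grip rib 12 thick (x), 44 long (y), from 18 to 44 high. About 60 g. Stands by itself on its skirts.
- stand: Small card stand: dark steel base 64 (x) x 96 (y) x 6 with a light wooden slotted block 29 x 80, up to 34 high, fixed in place. Origin: centre of its underside. The slot runs along y, 9 wide. The label holder stands in it with its flange on the block.
- holder: White label holder, 60 g. Origin: bottom centre of its foot, 8 above the worktop in the stand. Foot 5 (x) x 60 (y) x 26 high, 2.5 thick in the lowest 6; flange 18 x 66 from 26 to 31; panel 9 thick (x) x 64 from 31 to 79 high, gripped by its thickness. Brown card on its -x face, which must look along the shelf's -x. Home: flange on the rim, origin 26 below it.
- tape: Roll of label tape lying flat on the worktop, 104 across, 25 high; bystander. Origin: centre of its underside. Tape and stand lie left and right in front of the shelf, either way round; the worktop midway between them is free.
- dish: Petri dish on the shelf's board, 67 across, 14 high; bystander. Origin: centre of its underside.
- dropper: Dropper bottle on the shelf's board, 27 across, 86 high; bystander. Origin: centre of its underside.
Things that resemble listed ones, but are neither listed nor needed, are in the scene too. What is shaped like the holder but orange or purple is not meant. Leave any orange look-alike of the cover alone.

How it is judged:
On the way, in this order (a step that is already met when the one before it is completed fails the run):
1. the dust cover is off the channel and stands upright on the worktop, let go (height (world z) of cover below 0.006 m and angle between cover's own z axis and vertical below 0.1 rad and contact force between the fingers and cover below 0.1 N and linear speed of cover below 0.02 m/s and contact force between cover and shelf below 0.1 N), for 0.2 s.
2. the label holder is pressed home in the channel (z of holder in the frame of slot_mouth below -0.024 m and x of holder in the frame of slot_mouth between -0.006 and 0.006 m and y of holder in the frame of slot_mouth between -0.008 and 0.008 m and angle between holder's own z axis and vertical below 0.1 rad and x of shelf in the frame of holder above 0.04 m and value of joint bed above 0.004 m and contact force between the fingers and holder above 2 N), for 0.2 s.
At the end, for the whole second after the job is handed in: Holder behind the lip, card outward, upright within 0.1 rad, foot at least 24 mm below the rim (home is 26), bed pressed 4 mm or more, fingers on the holder with over 2 N. Cover upright (within 0.1 rad), at rest on the worktop, clear of fingers and shelf (all of step 1 and all of step 2); the arm keeps its last pose, push and grip.
It fails at once if a bystander (tape roll, dish, dropper bottle) moved by more than 30 mm (distance of any of tape, dish, dropper from where it was at the start of the episode above 0.03 m).
It also fails if it takes over 61 s, if anything falls off the work surface, if the arm or the gripper's body presses on something with over 40 N, if the wrist force passes 120 N, or if a joint passes its speed limit or range.

ROBOT

A 6-joint arm with a two-finger parallel gripper is mounted at the origin on a cart in front of the work surface, level with it; the furniture and walls round the work are solid. World frame = base frame: x ahead of the robot, y to its left, z up, the work surface at z = 0. Lengths are in m, angles in rad, forces in N, time in s.
With the tool pointing down it reaches from about 0.325 to 0.875 m from the base axis. Payload 4.4 kg.
Tool frame: the origin (TCP) lies between the finger pads; the fingertips stand ctrl.tcp_to_tips ahead of it and the grasp point (between the pads) lies 3 mm ahead of it (ctrl.tcp_to_tips is the distance from the TCP to the fingertips, in m); z points along the fingers, y is the line along which they close (so a half turn about z gives the same grasp; the last joint's range is limited). The gripper opens to 85 mm and grips with 20 to 120 N. Pads are 22 mm wide; open, the fingers measure 114 mm over their backs; the gripper's body (76 mm by 85 mm) begins 54 mm behind the grasp point. The pads swing forward as they close: fully open they stand 13 mm farther back than shut.
Start: joints at [-1.486, 0.207, 1.542, -0, 1.393, -0.15], TCP at [0.134, -0.559, 0.253] pointing down, gripper open.
Joint ranges: [-2.73, 2.73], [-0.86, 2.22], [0.23, 2.46], [-1.11, 4.25], [0.08, 2.63], [-2.82, 2.82]. Speed limits (rad/s): [2.79, 2.79, 3.14, 3.14, 3.14, 3.14].

INTERFACE

Orientations are given as a unit quaternion [x, y, z, w].
In Python, from cell import ctrl, imaging gives the robot as it stands. The module is installed in compiled form; this text tells all that it offers.
- The arm moves only by the tool send_rows, never from a script. Its argument "motion" is a list of rows, each a list of 4 numbers: the shift along the tool's x, y, z in cm, then the turn about the tool's z in degrees. A call has 1 to 5 rows; each row is the pose to reach, as a shift and turn from the pose commanded when the call began, along the tool's axes at that moment; what a row does not reach only later rows make up. A row lasts 1/10 s, in which the tool goes at most 50 mm and 8.59 degrees, less where a joint would pass 70% of its speed; a pose out of reach is approached as far as the arm can. A call with a gripper value outside its range is refused whole. "gripper" is the finger opening in cm, from 0 to 8.54, set as the call begins (left out, the last holds). The fingers move at their own pace and stop on an object; the grip force is fixed at half the most. Time passes only in rows, so rows that repeat a pose let the fingers close. It gives the time, the measured TCP pose, the force, the opening and the grip force at its end, in the units of the state.
- ctrl.observe(): the state, without advancing time (a new reading comes with each control period).
- imaging.get_image(name): name is "scene" or "top" or "wrist"; returns (picture, depth): 420x560x3 uint8, red, green, blue; 420x560 float32, m along the optical axis (not along the pixel's ray), 0 where there is no reading.
- imaging.camera_params(name): a dict with "mtx" (3x3 intrinsics, pixels), "k1" (the pictures are not rectified: a ray, as slopes to the right and down, at radius r is drawn at 1 + k1 r^2 times it, then the intrinsics apply), "cam_to_world" (4x4, takes a point from camera to world coordinates). Camera axes: x right, y up, looking along -z (the intrinsics and any distortion apply to the point x, -y, -z); pixel columns grow to the right and rows downward; lengths in m; the calibration is good to about 2 mm. A picture is of the moment at which its call begins: read the wrist's pose just before it. camera_params takes no time and is no camera call; for the wrist camera it gives the pose at the moment of the call.
- ctrl.finish_job(): hands the job in; it is judged then, once.
The state is a dict: "t": time; "joints": joint angles; "qvel": joint speeds; "joint_torque": joint torques, N m; "ee_pos": TCP position; "tcp_rot": TCP orientation; "ft_force": force on the tool from outside, world axes, zero at the start; "ft_torque": the same for the moment, N m; "finger_gap": finger opening in m; "gripper_force": force on a finger pad.
Only numpy, scipy, OpenCV 4.12 (cv2) and the standard library are available. Lean on these libraries where they do the work, as an engineer would, in place of code of your own. Each camera call takes 0.05 s, during which the arm holds its last target. There are 200 camera calls.

## Working session

There is one attempt and no reset: what is moved stays moved. The work goes in short steps, Python scripts to look and compute and a tool call to move; the robot and the scene stay as the last step left them, time stands still between calls to the robot, and variables do not carry over. Pictures are saved under pics/ and viewed, at most 10 in all, crops included, and the job is handed in when it is done.

Besides the shell and the picture viewer there is one more tool, called after "Request:" as name(argument=value, ...) on one line, values as JSON. send_rows: Moves the arm, as the interface text tells. Its arguments: {"type":"object","properties":{"motion":{"type":"array"},"gripper":{"type":"number"}},"required":["motion"]}

```bash
mkdir -p pics; cat > h.py <<'E'
import numpy as np, cv2
from cell import ctrl, imaging
def grab(name,save=None):
    P=imaging.camera_params(name); im,d=imaging.get_image(name)
    if save: cv2.imwrite('pics/'+save,im[:,:,::-1])
    return im,d,P
def ray(P,uv):
    uv=np.atleast_2d(np.array(uv,float)).reshape(-1,1,2)
    k=np.array([P['k1'],0,0,0,0],float)
    s=cv2.undistortPoints(uv,np.array(P['mtx']),k).reshape(-1,2)
    T=np.array(P['cam_to_world']); d=np.c_[s[:,0],-s[:,1],-np.ones(len(s))]
    return T[:3,3],d@T[:3,:3].T
def onplane(P,uv,z):
    o,d=ray(P,uv); return o+d*((z-o[2])/d[:,2])[:,None]
def cloud(P,dep):
    h,w=dep.shape; u,v=np.meshgrid(np.arange(w),np.arange(h))
    o,d=ray(P,np.c_[u.ravel(),v.ravel()]); X=o+d*dep.reshape(-1,1)
    return X.reshape(h,w,3)
E
python3 - <<'E'
from h import *
s=ctrl.observe(); print(s['t'],s['ee_pos'],s['tcp_rot'],s['finger_gap'],ctrl.tcp_to_tips)
for n in('scene','top'):
    im,d,P=grab(n,n+'0.png'); np.savez(n+'0.npz',im=im,d=d,**{k:np.array(v) for k,v in P.items()}); print(n,P['k1'],np.round(P['cam_to_world'],3).tolist())
E
```

```text
0.0 [ 0.13369587 -0.55851567  0.25211875] [ 9.93118319e-01  1.17109829e-01  3.76752358e-05 -1.13631349e-03] 0.08531914808305877 0.022
scene -0.007959843783022119 [[-0.657, 0.379, -0.652, -0.197], [-0.754, -0.325, 0.571, 0.749], [0.004, 0.866, 0.499, 0.653], [0.0, 0.0, 0.0, 1.0]]
top -0.043286800021203546 [[-0.003, 0.991, -0.134, 0.377], [-1.0, -0.004, -0.006, 0.11], [-0.006, 0.134, 0.991, 1.307], [0.0, 0.0, 0.0, 1.0]]
```

View pics/scene0.png

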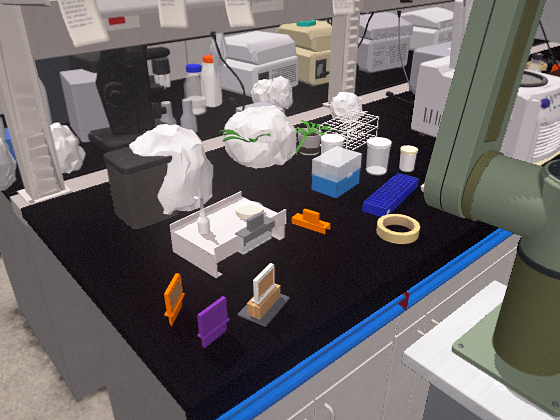

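View pics/top0.png

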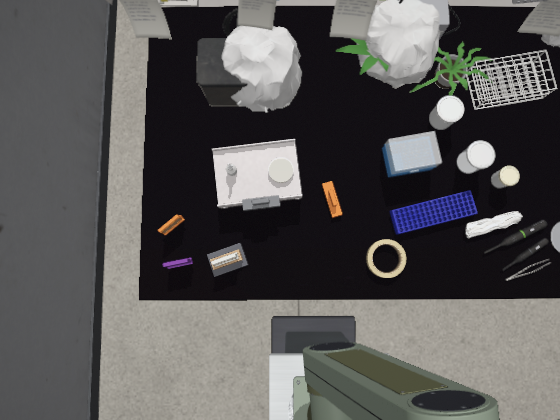

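The scene view shows the shelf near (228,230) with the grey cover at (260,232), and the holder in its stand at (263,290). In the top view the grey cover is at (262,202), the stand at (227,260) and the tape at (386,258). Look-alikes, also in the top view, are an orange cover at (332,199), an orange holder at (171,225) and a purple holder at (177,263). The grey cover on the shelf and the white holder in the stand fit the description. I'll confirm them in an enlarged crop.

```bash
python3 - <<'E'
from h import *
S=np.load('scene0.npz');T=np.load('top0.npz')
a=cv2.resize(S['im'][190:330,165:305],(400,400),interpolation=cv2.INTER_CUBIC)
b=cv2.resize(T['im'][135:280,200:345],(400,400),interpolation=cv2.INTER_CUBIC)
cv2.imwrite('pics/crop1.png',np.hstack([a,b])[:,:,::-1])
X=cloud(T,T['d']); Y=cloud(S,S['d'])
for (u,v) in [(262,202),(257,172),(227,260),(386,258),(240,180),(205,280),(300,250),(282,170)]: print((u,v),np.round(X[v,u],3),T['im'][v,u])
for (u,v) in [(260,232),(263,280),(262,305),(250,320)]: print('s',(u,v),np.round(Y[v,u],3),S['im'][v,u])
E
```

```text
(262, 202) [0.54  0.174 0.109] [121 123 126]
(257, 172) [0.626 0.19  0.061] [224 219 218]
(227, 260) [0.397 0.267 0.053] [132 123 112]
(386, 258) [ 0.402 -0.155  0.   ] [19 16 19]
(240, 180) [0.606 0.235 0.057] [222 217 217]
(205, 280) [0.344 0.332 0.002] [18 15 19]
(300, 250) [ 0.424  0.077 -0.004] [20 17 19]
(282, 170) [0.629 0.124 0.075] [216 215 207]
s (260, 232) [0.529 0.175 0.073] [93 89 93]
s (263, 280) [0.394 0.277 0.073] [139  97  66]
s (262, 305) [0.375 0.296 0.034] [134  96  72]
s (250, 320) [0.382 0.319 0.006] [78 75 82]
```

View pics/crop1.png

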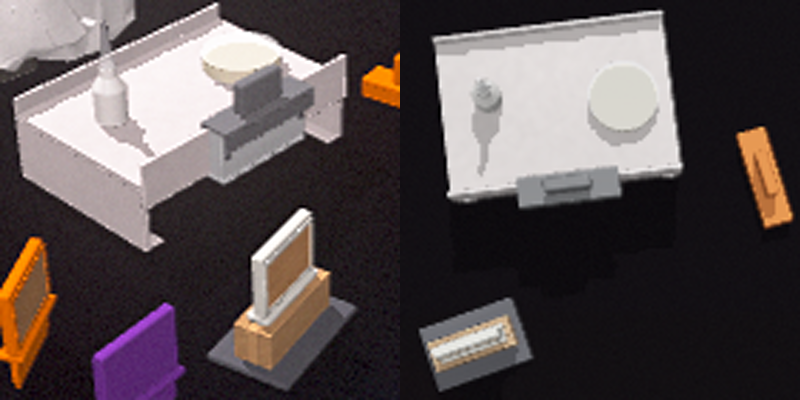

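The crop confirms both. The grey cover sits on the shelf channel, at (570,187) in the crop. The white holder with the brown card is in the wooden stand, at (285,265), with the card facing the robot (-x). Next I'll measure poses.

```bash
cat >> h.py <<'E'
def rect(pts):
    (c,s,a)=cv2.minAreaRect(np.float32(pts[:,:2])*1000); b=cv2.boxPoints((c,s,a))
    e0,e1=b[1]-b[0],b[2]-b[1]; L=e0 if np.linalg.norm(e0)>np.linalg.norm(e1) else e1
    y=np.degrees(np.arctan2(L[1],L[0]))%180
    return np.round(c,1),np.round(sorted(s),1),round(float(y),2)
def sel(X,xr,yr,zr,extra=True):
    m=(X[...,0]>xr[0])&(X[...,0]<xr[1])&(X[...,1]>yr[0])&(X[...,1]<yr[1])&(X[...,2]>zr[0])&(X[...,2]<zr[1])&extra
    return m
E
python3 - <<'E'
from h import *
for n in('top','scene'):
    T=np.load(n+'0.npz'); X=cloud(T,T['d']); im=T['im'].astype(int)
    grey=(np.ptp(im,axis=2)<12)&(im[...,0]<160)
    for lab,xr,yr,zr,e in [('rib',(.5,.58),(.1,.25),(.1,.12),True),('plate',(.48,.6),(.08,.28),(.077,.093),grey),('holder top',(.34,.46),(.2,.34),(.078,.1),True),
       ('block',(.34,.46),(.2,.34),(.025,.043),True),('base',(.3,.48),(.15,.4),(.003,.015),True),('board',(.5,.75),(.05,.33),(.05,.09),True),('tape',(.3,.5),(-.3,0),(.015,.035),True)]:
        m=sel(X,xr,yr,zr,e); p=X[m]
        if len(p)>5: print(n,lab,len(p),*rect(p),'z',np.round(np.percentile(p[:,2],[5,50,95]),4))
E
```

```text
top rib 85 [543.9 179.5] [12.8 42.1] 97.07 z [0.1031 0.1096 0.1129]
top plate 304 [542.5 180.1] [ 26.4 196.8] 96.98 z [0.0795 0.0842 0.0887]
top holder top 105 [399.2 273.1] [10.2 63.8] 110.08 z [0.0825 0.0872 0.0914]
top block 215 [399.6 273.8] [29.  80.8] 109.62 z [0.0301 0.0348 0.0415]
top base 1471 [390.4 275.6] [176.5 246.8] 89.97 z [0.0031 0.0047 0.0094]
top board 5001 [615.6 190.9] [174.  220.6] 96.98 z [0.0567 0.0616 0.0829]
top tape 832 [ 446.6 -188.9] [102.4 221.1] 140.09 z [0.0177 0.0246 0.0299]
scene rib 119 [540.8 178.5] [13.3 46.1] 94.08 z [0.1009 0.1082 0.1111]
scene plate 326 [542.1 160.8] [ 28.1 133.8] 96.36 z [0.0783 0.0841 0.09  ]
scene holder top 167 [397.2 272. ] [ 9.9 64.7] 108.44 z [0.0793 0.0859 0.0888]
scene block 373 [397.8 272.7] [30.6 84.1] 107.53 z [0.0267 0.0342 0.0402]
scene base 708 [390.3 276.1] [168.8 244.5] 90.03 z [0.0033 0.0064 0.013 ]
scene board 4020 [614.1 190. ] [178.5 223.4] 96.76 z [0.0551 0.0615 0.0839]
scene tape 858 [ 443.4 -187.7] [101.9 224. ] 139.33 z [0.0163 0.0238 0.0274]
```

```bash
cat >> h.py <<'E'
from scipy.spatial.transform import Rotation as R
def go(x,y,z,yaw):
    s=ctrl.observe(); r=R.from_quat(s['tcp_rot']); A=r.as_matrix(); cy=np.degrees(np.arctan2(A[1,0],A[0,0]))
    print('t',round(s['t'],2),'pos',np.round(s['ee_pos'],4),'yaw',round(cy,2),'tilt',round(np.degrees(np.arccos(-A[2,2])),2),'F',np.round(s['ft_force'],1),'gap',round(s['finger_gap'],4),'gf',np.round(s['gripper_force'],1))
    print('shift cm',np.round(r.inv().apply(np.array([x,y,z])-s['ee_pos'])*100,2),'turn',round(-((yaw-cy+180)%360-180),2))
E
python3 -c "
from h import *
go(.5425,.1795,.25,97)"
```

```text
t 0.1 pos [ 0.1337 -0.5586  0.2522] yaw 13.45 tilt 0.12 F [-0.2 -0.   0.7] gap 0.0858 gf 0.0
shift cm [ 56.93 -62.27   0.37] turn -83.55
```

Request:
send_rows(motion=[[3.3,-3.6,0,0],[6.6,-7.2,0,0],[9.9,-10.8,0,0],[13.2,-14.4,0,0],[16.5,-18,0,0]], gripper=5)

```text
t: 0.6
ee_pos: [0.2528, -0.3437, 0.2528]
tcp_rot: [0.993, 0.117, 0.0, -0.0]
ft_force: [1.0, -0.1, -0.6]
finger_gap: 0.0501
gripper_force: 0.0
```

Request:
send_rows(motion=[[3.3,-3.6,0,0],[6.6,-7.2,0,0],[9.9,-10.8,0,0],[13.2,-14.4,0,0],[16.5,-18,0,0]])

```text
t: 1.1
ee_pos: [0.3713, -0.1303, 0.2532]
tcp_rot: [0.993, 0.117, 0.0, 0.0]
ft_force: [1.6, 0.5, -0.1]
finger_gap: 0.0503
gripper_force: 0.0
```

Request:
send_rows(motion=[[3.3,-3.6,0,-8.3],[6.6,-7.2,0,-16.6],[9.9,-10.8,0,-25],[13.2,-14.4,0,-33.4],[16.5,-18,0,-41.8]])

```text
t: 1.6
ee_pos: [0.4898, 0.0832, 0.2529]
tcp_rot: [0.884, 0.467, -0.0, 0.0]
ft_force: [0.3, -0.3, -0.3]
finger_gap: 0.0499
gripper_force: 0.0
```

```bash
python3 -c "
from h import *
go(.5425,.1795,.25,97)"
```

```text
t 1.6 pos [0.4898 0.0832 0.2529] yaw 55.63 tilt 0.03 F [ 0.3 -0.3 -0.3] gap 0.0499 gf 0.0
shift cm [10.92 -1.09  0.29] turn -41.37
```

Request:
send_rows(motion=[[2.5,-0.25,0,-8.3],[5,-0.5,0.1,-16.6],[7.5,-0.75,0.1,-25],[10,-1,0.2,-33],[11,-1.1,0.3,-41.4]])

```text
t: 2.1
ee_pos: [0.5436, 0.1796, 0.2496]
tcp_rot: [0.662, 0.75, -0.0, -0.0]
ft_force: [0.0, -0.3, -0.1]
finger_gap: 0.0499
gripper_force: 0.0
```

Request:
send_rows(motion=[[0,0,0,0],[0,0,0,0]])

```text
t: 2.3
ee_pos: [0.5427, 0.1775, 0.2496]
tcp_rot: [0.666, 0.746, -0.001, -0.0]
ft_force: [-0.1, -0.5, 0.4]
finger_gap: 0.0502
gripper_force: 0.0
```

```bash
python3 - <<'E'
from h import *
im,d,P=grab('wrist','w1.png')
go(.5425,.1795,.112,97)
X=cloud(P,d); g=im.astype(int); grey=(np.ptp(g,axis=2)<14)&(g[...,0]<170)
for lab,xr,yr,zr,e in [('rib',(.5,.58),(.1,.25),(.102,.12),True),('plate',(.5,.57),(.1,.25),(.078,.09),grey),('board',(.5,.75),(.05,.33),(.05,.09),True)]:
    p=X[sel(X,xr,yr,zr,e)]
    if len(p)>5: print(lab,len(p),*rect(p),np.round(np.percentile(p[:,2],[5,50,95]),4))
E
```

```text
t 2.35 pos [0.5427 0.1772 0.2498] yaw 96.49 tilt 0.07 F [-0.  -1.3 -0.1] gap 0.0502 gf 0.0
shift cm [ 0.23  0.02 13.78] turn -0.51
rib 935 [543.9 179.4] [11.2 43.1] 96.33 [0.1091 0.1112 0.1125]
plate 3130 [542.5 190. ] [ 27.7 118.8] 96.86 [0.0843 0.0856 0.0867]
board 45331 [615.8 190.5] [173.4 220.3] 96.82 [0.0606 0.062  0.0852]
```

View pics/w1.png

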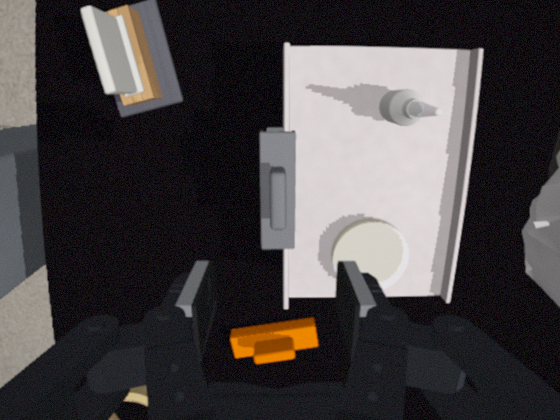

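The wrist view shows the grey cover at (278,190) with its rib between the two finger lines, the dish at (370,255) and the dropper at (405,108). The orange cover at (275,340) is clear of the path. Now I'll descend to the rib.

Request:
send_rows(motion=[[0.2,0.05,4,-0.4],[0.2,0.05,8,-0.4],[0.2,0.05,12,-0.4],[0.2,0.05,14.1,-0.4],[0.2,0.05,14.1,-0.4]])

```text
t: 2.85
ee_pos: [0.5397, 0.1783, 0.1052]
tcp_rot: [0.663, 0.748, -0.004, -0.003]
ft_force: [-0.3, 0.1, -0.2]
finger_gap: 0.0502
gripper_force: 0.0
```

Request:
send_rows(motion=[[0,0,0,0],[0,0,0,0],[0,0,0,0],[0,0,0,0],[0,0,0,0]], gripper=0.8)

```text
t: 3.35
ee_pos: [0.5453, 0.18, 0.1119]
tcp_rot: [0.662, 0.749, 0.002, 0.002]
ft_force: [0.2, -0.7, 7.4]
finger_gap: 0.0106
gripper_force: 62.2
```

```bash
python3 -c "
from h import *
go(.5433,.1795,.109,96.85)"
```

```text
t 3.35 pos [0.5453 0.18   0.1119] yaw 97.05 tilt 0.27 F [ 0.2 -0.7  7.4] gap 0.0106 gf 62.2
shift cm [-0.02 -0.21  0.29] turn 0.2
```

Request:
send_rows(motion=[[0,0,-1,0],[0,0,-2.5,0],[0,0,-4.5,0],[0,0,-6,0],[0,0,-6,0]])

```text
t: 3.85
ee_pos: [0.5457, 0.1803, 0.1731]
tcp_rot: [0.662, 0.749, 0.003, 0.002]
ft_force: [1.3, -0.1, 0.0]
finger_gap: 0.0106
gripper_force: 61.2
```

```bash
python3 -c "
from h import *
go(.42,.06,.17,96.85)
im,d,P=grab('wrist','w2.png')
go(.42,.06,.047,96.85)"
```

```text
t 3.85 pos [0.5457 0.1803 0.1731] yaw 97.06 tilt 0.4 F [ 1.3 -0.1  0. ] gap 0.0106 gf 61.2
shift cm [-10.39 -13.96   0.2 ] turn 0.21
t 3.9 pos [0.5447 0.1801 0.1713] yaw 97.06 tilt 0.23 F [-0.4 -1.1 -1.4] gap 0.0109 gf 61.2
shift cm [-10.39 -13.9   12.37] turn 0.21
```

View pics/w2.png

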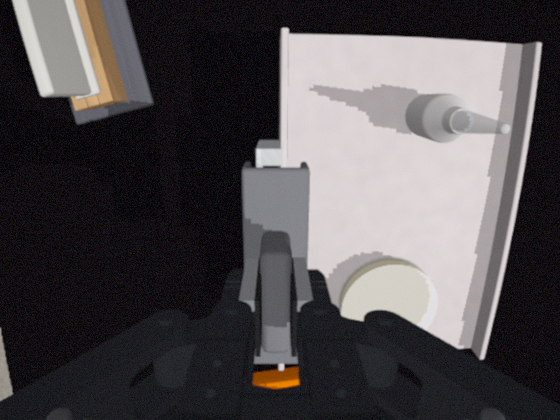

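The wrist view shows the cover held by its rib at (275,290), off the channel. The channel is visible at (270,153), and the dish and dropper are undisturbed.

Request:
send_rows(motion=[[-2,-3,0,0],[-4.5,-6,0,0],[-7,-9.5,0,0],[-9.4,-12.6,0,0],[-10.4,-13.9,0,0]])

```text
t: 4.4
ee_pos: [0.4145, 0.0582, 0.1675]
tcp_rot: [0.663, 0.749, -0.002, -0.002]
ft_force: [0.5, 0.2, -0.8]
finger_gap: 0.0106
gripper_force: 61.2
```

Request:
send_rows(motion=[[0,0,3,0],[0,0,6,0],[0,0,9,0],[0,0,11,0],[0,0,11,0]])

```text
t: 4.9
ee_pos: [0.4143, 0.0597, 0.0559]
tcp_rot: [0.662, 0.749, -0.003, -0.004]
ft_force: [-0.5, 0.8, -1.1]
finger_gap: 0.0105
gripper_force: 61.2
```

```bash
python3 -c "
from h import *
go(.42,.06,.0455,96.85)"
```

```text
t 4.9 pos [0.4143 0.0597 0.0559] yaw 97.04 tilt 0.53 F [-0.5  0.8 -1.1] gap 0.0105 gf 61.2
shift cm [-0.04  0.58  1.04] turn 0.19
```

Request:
send_rows(motion=[[0,0,0,0],[0,0,0.4,0],[0,0,0.8,0],[0,0,1.1,0],[0,0,1.2,0]])

```text
t: 5.4
ee_pos: [0.4184, 0.0596, 0.0473]
tcp_rot: [0.662, 0.749, 0.0, 0.0]
ft_force: [-0.2, -0.3, -0.4]
finger_gap: 0.0107
gripper_force: 61.2
```

Request:
send_rows(motion=[[0,0,0,0],[0,0,0,0]])

```text
t: 5.6
ee_pos: [0.4184, 0.0595, 0.0474]
tcp_rot: [0.662, 0.749, 0.0, 0.0]
ft_force: [-0.8, 0.2, -0.4]
finger_gap: 0.0106
gripper_force: 61.2
```

Request:
send_rows(motion=[[0,0,0.1,0],[0,0,0.2,0],[0,0,0.2,0],[0,0,0.2,0]])

```text
t: 6.0
ee_pos: [0.4185, 0.0595, 0.0459]
tcp_rot: [0.662, 0.749, -0.0, 0.0]
ft_force: [-2.3, -0.3, 5.5]
finger_gap: 0.0106
gripper_force: 62.0
```

Request:
send_rows(motion=[[0,0,0,0],[0,0,0,0],[0,0,0,0]], gripper=4)

```text
t: 6.3
ee_pos: [0.4183, 0.0595, 0.0452]
tcp_rot: [0.662, 0.749, -0.0, -0.0]
ft_force: [-0.1, -0.2, 0.1]
finger_gap: 0.0401
gripper_force: 0.0
```

Request:
send_rows(motion=[[0,0,-2,0],[0,0,-5,0],[0,0,-9,0],[0,0,-13,0],[0,0,-17,0]])

```text
t: 6.8
ee_pos: [0.4178, 0.0596, 0.2166]
tcp_rot: [0.662, 0.749, -0.0, -0.0]
ft_force: [1.1, 1.2, -0.3]
finger_gap: 0.0397
gripper_force: 0.0
```

Request:
send_rows(motion=[[0,0,0,0],[0,0,0,0],[0,0,0,0]])

```text
t: 7.1
ee_pos: [0.4171, 0.0596, 0.2138]
tcp_rot: [0.662, 0.749, -0.001, -0.001]
ft_force: [0.3, -1.0, 0.6]
finger_gap: 0.04
gripper_force: 0.0
```

```bash
python3 - <<'E'
from h import *
im,d,P=grab('wrist','w3.png')
X=cloud(P,d)
for lab,zr in [('rib',(.035,.055)),('plate',(.012,.026))]:
    p=X[sel(X,(.38,.46),(0.0,.13),zr)]; print(lab,len(p),*rect(p),np.round(np.percentile(p[:,2],[5,50,95]),4))
go(.3985,.2727,.25,109.5)
S=ctrl.observe(); print(S['joints'])
E
```

```text
rib 795 [418.9  59.3] [11.5 43.1] 97.13 [0.0426 0.0453 0.0465]
plate 2616 [418.9  58.8] [28.  95.9] 96.98 [0.0183 0.0196 0.0208]
t 7.15 pos [0.4169 0.0596 0.2134] yaw 97.05 tilt 0.23 F [ 0.  -0.7 -0.2] gap 0.0398 gf 0.0
shift cm [21.38  0.78 -3.65] turn -12.45
[-6.41398672e-02 -8.97250390e-02  1.94053629e+00  1.13490156e-05
  1.29481986e+00 -1.87166183e-01]
```

Cover is upright on the worktop: its plate top is at about 18 mm and level, at (0.419, 0.059). Next, go above the holder.

Request:
send_rows(motion=[[4.5,0.2,-0.6,-3],[9,0.4,-1.2,-6],[13.5,0.6,-1.8,-9],[18,0.7,-2.4,-12.4],[21.4,0.8,-2.6,-12.4]])

```text
t: 7.65
ee_pos: [0.3987, 0.2749, 0.2399]
tcp_rot: [0.577, 0.817, -0.001, -0.001]
ft_force: [1.0, -1.1, -0.3]
finger_gap: 0.0401
gripper_force: 0.0
```

Request:
send_rows(motion=[[0,0,0,0],[0,0,0,0],[0,0,0,0]])

```text
t: 7.95
ee_pos: [0.3994, 0.2717, 0.2398]
tcp_rot: [0.578, 0.816, -0.001, -0.001]
ft_force: [0.1, 0.0, 0.5]
finger_gap: 0.0403
gripper_force: 0.0
```

```bash
python3 - <<'E'
from h import *
im,d,P=grab('wrist','w4.png')
X=cloud(P,d)
for lab,xr,yr,zr in [('htop',(.35,.45),(.2,.34),(.082,.1)),('block',(.35,.45),(.2,.34),(.03,.0365)),('rim',(.5,.57),(.1,.25),(.076,.09)),('board',(.5,.75),(.05,.33),(.05,.09))]:
    p=X[sel(X,xr,yr,zr)]
    if len(p)>5: print(lab,len(p),*rect(p),np.round(np.percentile(p[:,2],[5,50,95]),4))
go(.3985,.2727,.068,109.5)
E
```

```text
htop 1078 [399.8 272.8] [ 9.9 63.9] 109.18 [0.0845 0.0883 0.0896]
block 1133 [400.3 273. ] [29. 80.] 109.45 [0.0344 0.0355 0.0364]
rim 676 [538.4 224.4] [18.9 49.7] 97.34 [0.0768 0.0812 0.0827]
board 16576 [617.6 191.5] [170.2 222.1] 97.81 [0.0596 0.0621 0.0808]
t 8.0 pos [0.3996 0.2716 0.2402] yaw 109.36 tilt 0.14 F [-0.3  0.1 -0.2] gap 0.0405 gf 0.0
shift cm [ 0.15 -0.03 17.22] turn -0.14
```

View pics/w4.png

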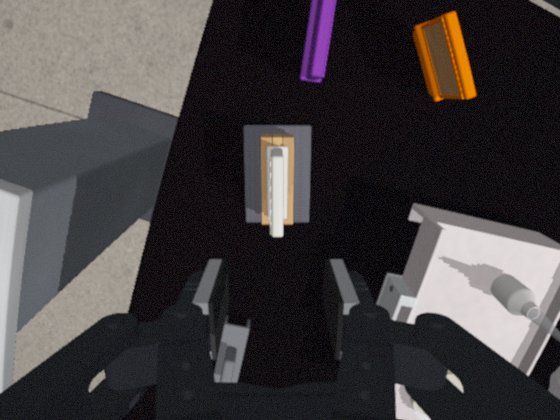

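The wrist view shows the white holder in the stand at (278,190), centred between the fingers, and the uncovered channel at (400,300). Descend and grip.

Request:
send_rows(motion=[[0.1,0,4.5,0],[0.1,0,9,0],[0.1,0,13,0],[0.1,0,16,0],[0.1,0,16,0]])

```text
t: 8.5
ee_pos: [0.3957, 0.2706, 0.0767]
tcp_rot: [0.578, 0.816, -0.005, -0.003]
ft_force: [-0.3, -0.0, -0.2]
finger_gap: 0.0401
gripper_force: 0.0
```

Request:
send_rows(motion=[[0,0,0.6,0],[0,0,1.2,0],[0,0,1.2,0],[0,0,1.2,0]])

```text
t: 8.9
ee_pos: [0.4006, 0.2742, 0.0705]
tcp_rot: [0.577, 0.816, 0.001, 0.001]
ft_force: [-0.5, 1.2, 0.2]
finger_gap: 0.0403
gripper_force: 0.0
```

```bash
python3 -c "
from h import *
go(.3998,.2729,.067,109.3)"
```

```text
t 8.9 pos [0.4006 0.2742 0.0705] yaw 109.45 tilt 0.15 F [-0.5  1.2  0.2] gap 0.0403 gf 0.0
shift cm [-0.1  -0.12  0.35] turn 0.15
```

Request:
send_rows(motion=[[-0.1,0,0.3,0],[-0.1,0,0.3,0],[-0.1,0,0.3,0],[-0.1,0,0.3,0],[-0.1,0,0.3,0]])

```text
t: 9.4
ee_pos: [0.4, 0.2729, 0.0663]
tcp_rot: [0.577, 0.816, 0.0, 0.0]
ft_force: [-0.5, -0.2, -0.9]
finger_gap: 0.0399
gripper_force: 0.0
```

Request:
send_rows(motion=[[0,0,0,0],[0,0,0,0],[0,0,0,0],[0,0,0,0],[0,0,0,0]], gripper=0.5)

```text
t: 9.9
ee_pos: [0.4001, 0.273, 0.0664]
tcp_rot: [0.577, 0.816, 0.0, 0.0]
ft_force: [-0.0, -0.1, 0.8]
finger_gap: 0.0084
gripper_force: 58.4
```

```bash
python3 -c "
from h import *
go(.3998,.2729,.067,109.3)"
```

```text
t 9.9 pos [0.4001 0.273  0.0664] yaw 109.45 tilt 0.02 F [-0.  -0.1  0.8] gap 0.0084 gf 58.4
shift cm [ 0.   -0.03 -0.06] turn 0.15
```

Request:
send_rows(motion=[[0,0,-2,0],[0,0,-5,0],[0,0,-9,0],[0,0,-13,0],[0,0,-18,0]])

```text
t: 10.4
ee_pos: [0.3984, 0.2721, 0.246]
tcp_rot: [0.578, 0.816, -0.002, -0.001]
ft_force: [1.1, 1.1, -1.2]
finger_gap: 0.0082
gripper_force: 59.5
```

```bash
python3 -c "
from h import *
go(.552,.10,.25,97)"
```

```text
t 10.4 pos [0.3984 0.2721 0.246 ] yaw 109.45 tilt 0.25 F [ 1.1  1.1 -1.2] gap 0.0082 gf 59.5
shift cm [-21.35   8.75  -0.43] turn 12.45
```

Request:
send_rows(motion=[[-4,1.6,0,3],[-8.5,3.5,0,6],[-13,5.3,0,9],[-17.5,7.2,0,12.4],[-21.3,8.7,0,12.4]])

```text
t: 10.9
ee_pos: [0.554, 0.099, 0.246]
tcp_rot: [0.663, 0.749, -0.0, -0.0]
ft_force: [1.3, 0.9, -0.5]
finger_gap: 0.0084
gripper_force: 59.6
```

Request:
send_rows(motion=[[0,0,0,0],[0,0,0,0],[0,0,0,0],[0,0,0,0],[0,0,0,0]])

```text
t: 11.4
ee_pos: [0.5522, 0.1022, 0.2463]
tcp_rot: [0.662, 0.75, -0.0, -0.0]
ft_force: [0.0, 1.0, -1.0]
finger_gap: 0.0084
gripper_force: 59.5
```

```bash
python3 - <<'E'
from h import *
im,d,P=grab('wrist'); np.savez('w5.npz',im=im,d=d,**{k:np.array(v) for k,v in P.items()})
go(.5428,.1795,.19,97)
X=cloud(P,d)
# shelf frame approx from tool-less guess
m=sel(X,(.5,.57),(.1,.25),(.074,.09)); p=X[m]; print('rim',len(p),*rect(p),np.round(np.percentile(p[:,2],[5,50,95]),4))
v,u=np.where(m); print(u.min(),u.max(),v.min(),v.max())
b=im[60:340,140:420]
cv2.imwrite('pics/w5c.png',cv2.resize(b,(600,600),interpolation=cv2.INTER_CUBIC)[:,:,::-1])
E
```

```text
t 11.45 pos [0.5524 0.102  0.2464] yaw 97.15 tilt 0.01 F [ 0.1  0.4 -0.8] gap 0.0084 gf 59.5
shift cm [7.81 0.02 5.64] turn 0.15
rim 2244 [544.9 171.9] [ 18.3 145.8] 96.85 [0.0798 0.0813 0.0827]
265 290 0 198
```

View pics/w5c.png

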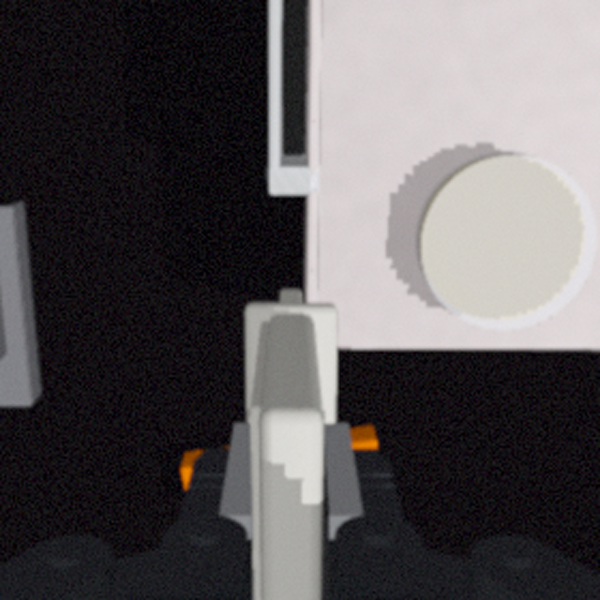

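The crop shows the open slot as a dark strip, columns 282–308, ending at about row 165 with the bright lip to its left. The held holder is visible too: flange end at (245–337, 303) and foot below it at (291,293). Now I'll measure the slot and the holder in this same picture.

```bash
python3 - <<'E'
from h import *
W=np.load('w5.npz'); g=cv2.cvtColor(W['im'],cv2.COLOR_RGB2GRAY).astype(float)
g=cv2.GaussianBlur(g,(1,3),0)
def cross(line,lo,hi,rise,thr):  # subpixel first crossing
    for i in range(lo,hi):
        a,b=line[i],line[i+1]
        if (rise and a<thr<=b) or (not rise and a>=thr>b): return i+(a-thr)/(a-b)
L=[];Rr=[];O=[]
for v in range(5,132,4):
    o=cross(g[v],258,272,True,100); 
    l=cross(g[v],266,280,False,100); r=cross(g[v],274,292,True,100)
    if None not in(o,l,r): O.append((o,v));L.append((l,v));Rr.append((r,v))
z=.0805
Lw,Rw,Ow=[onplane(W,a,z) for a in(L,Rr,O)]
print('n',len(L),'L',L[0],L[-1],'R',Rr[0],Rr[-1],'O',O[0])
w=(Lw+Rw)/2; pf=np.polyfit(w[:,1],w[:,0],1); print('slot yaw',90+np.degrees(np.arctan(-pf[0])),'width',np.round(np.linalg.norm(Rw-Lw,axis=1)[[0,5,10,15]]*1000,1),'lip',np.round((Lw-Ow)[[0,8],0]*1000,1))
print('centreline x at y=.1795',np.polyval(pf,.1795), 'mid',np.round(w[[0,-1]],4))
for c in (276,278,280): print('col',c,g[125:158:1,c].astype(int))
print('top of col 268', g[0:20:2,267].astype(int), 'row0',g[2,255:300].astype(int))
# holder flange end
for v in (206,210,215,220,225): print(v,g[v,246:306].astype(int))
print('flange col 262',g[190:212,262].astype(int),'276',g[185:212,276].astype(int))
E
```

```text
n 22 L (np.float64(271.7807486631016), 45) (np.float64(271.41960784313727), 129) R (np.float64(283.1111111111111), 45) (np.float64(282.3819095477387), 129) O (np.float64(264.6546052631579), 45)
slot yaw 96.77145763413608 width [8.2 8.4 8.6 8.4] lip [5.1 4.9]
centreline x at y=.1795 0.5438521115301046 mid [[0.5398 0.2132 0.0805]
 [0.547  0.1531 0.0805]]
col 276 [ 36  36  35  33  30  31  48  80 106 116 117 126 154 188 207 211 210 208
 208 208 207 207 208 209 201 166 102  40  12  11  11  10   9]
col 278 [ 31  28  29  30  32  39  55  81 104 113 115 125 153 188 208 211 211 210
 209 209 209 208 206 204 196 162  97  35  10   6   8  13  12]
col 280 [ 34  31  31  33  36  40  56  85 110 118 118 125 151 184 203 209 210 212
 212 210 209 208 208 207 198 163  98  37  11   7   7   4   2]
top of col 268 [ 9  8  5 14 13 12 15  5  4 17] row0 [ 15   7   3   7   5  16   7  10  11   6   8  14   8  13   7  11  13  13
  17   4   8  15  11   9   8   9  14  16  41  91 151 194 211 213 208 196
 197 208 211 211 210 211 211 209 210]
206 [ 13  13  17  14  13   9  13  52 112 154 165 168 169 170 168 170 170 170
 17
[... 685 characters left out ...]
13  12   7  15  37 100 153 165 169 169 168 152 130 126 122
 117 124 122 124 126 127 126 125 126 126 125 123 125 125 127 123 124 125
 124 129 133 139 154 185 216 220 220 219 219 219 219 218 213 201 204 207
 207 208 207 209 211 212]
225 [ 19  19  13  18  18  11  11  30  92 151 163 167 170 157 136 125 125 121
 117 121 124 126 125 125 126 127 126 125 126 126 125 127 125 125 126 126
 125 128 132 137 144 169 206 218 220 219 220 219 219 218 204 130  29  15
  13  12  10  17  15  17]
flange col 262 [ 10  14  15  11   5   6  11  12  14  25  54  95 131 152 163 169 170 171
 169 161 149 138] 276 [ 10  10   7   3   7  15  13  10  26  61  97 119 126 126 124 124 132 150
 175 190 183 158 134 125 125 126 125]
```

```bash
python3 - <<'E'
from h import *
W=np.load('w5.npz'); g=cv2.cvtColor(W['im'],cv2.COLOR_RGB2GRAY).astype(float)
for c in (268,276,278): print(c,g[18:50,c].astype(int))
z=.0805; e=onplane(W,[(277.3,137.3),(277.3,150.8)],z); print('near end in/out',np.round(e,4))
a=np.radians(96.8); y=np.array([np.cos(a),np.sin(a)]); x=np.array([np.sin(a),-np.cos(a)])
c=e[0,:2]+.035*y; c2=e[1,:2]+.045*y; print('slot centre from inner/outer',c,c2)
for zf in (.217,.219):
    f=onplane(W,[(254.0,224),(297.1,225),(262,200.7),(290,200.7)],zf); print('flange w',np.linalg.norm(f[1]-f[0]),'mid',(f[0]+f[1])/2)
    t=np.array([.5524,.102]); b=np.radians(97.15); ty=np.array([np.cos(b),np.sin(b)]); tx=np.array([np.sin(b),-np.cos(b)])
    m=(f[0]+f[1])[:2]/2-t; q=(f[2]+f[3])[:2]/2-t
    print('flange mid in tool: across(shelf x)',m@tx,' far end along', q@ty,'(33 expected)')
E
```

```text
268 [  7  17  15   5   5  13  14 112 188 215 215 213 211 212 211 210 213 211
 211 212 211 210 208 208 210 208 210 209 209 210 208 209]
276 [ 14   6  17   7  26  14  11 108 185 211 214 214 211 212 211 210 210 210
 210 214 211 198 153 114  94  87  92  90  77  51  29  25]
278 [ 17  12   4  14   8  20  15 106 187 213 215 213 212 213 213 209 210 210
 208 210 210 196 152 111  96  90  93  90  82  53  33  23]
near end in/out [[0.5481 0.1469 0.0805]
 [0.5494 0.1367 0.0805]]
slot centre from inner/outer [0.54398174 0.18167677] [0.544105   0.18134765]
flange w 0.018488141423256253 mid [0.54939452 0.12432485 0.217     ]
flange mid in tool: across(shelf x) -0.00020339738271319893  far end along 0.033122076146772095 (33 expected)
flange w 0.01824401954319741 mid [0.54930318 0.12501974 0.219     ]
flange mid in tool: across(shelf x) -0.00020752619574218372  far end along 0.033683010722958706 (33 expected)
```

```bash
python3 -c "
from h import *
go(.5438,.1808,.16,96.8)"
```

```text
t 11.45 pos [0.5524 0.102  0.2464] yaw 97.15 tilt 0.01 F [ 0.1  0.4 -0.8] gap 0.0084 gf 59.5
shift cm [7.92 0.13 8.64] turn 0.35
```

Request:
send_rows(motion=[[2.5,0,0,0.3],[5,0.1,0,0.3],[7,0.1,2,0.3],[7.9,0.1,5,0.3],[7.9,0.1,8,0.3]])

```text
t: 11.95
ee_pos: [0.5441, 0.1818, 0.1664]
tcp_rot: [0.663, 0.749, 0.001, 0.001]
ft_force: [-0.5, 0.1, -0.3]
finger_gap: 0.0084
gripper_force: 59.5
```

Request:
send_rows(motion=[[0,0,0.3,0],[0,0,0.6,0],[0,0,0.6,0],[0,0,0.6,0],[0,0,0.6,0]])

```text
t: 12.45
ee_pos: [0.5454, 0.1795, 0.162]
tcp_rot: [0.664, 0.747, 0.001, 0.001]
ft_force: [-0.3, -0.1, -0.4]
finger_gap: 0.0082
gripper_force: 59.5
```

Request:
send_rows(motion=[[0,0,0,0],[0,0,0,0],[0,0,0,0],[0,0,0,0],[0,0,0,0]])

```text
t: 12.95
ee_pos: [0.5442, 0.1795, 0.1602]
tcp_rot: [0.664, 0.747, -0.0, -0.0]
ft_force: [-0.1, -0.3, -1.3]
finger_gap: 0.0085
gripper_force: 59.5
```

```bash
python3 -c "
from h import *
go(.5438,.1808,.142,96.8)"
```

```text
t 12.95 pos [0.5442 0.1795 0.1602] yaw 96.75 tilt 0.01 F [-0.1 -0.3 -1.3] gap 0.0085 gf 59.5
shift cm [ 0.13 -0.02  1.82] turn -0.05
```

Request:
send_rows(motion=[[0.1,0,0.6,0],[0.1,0,1.2,0],[0.1,0,1.8,0],[0.1,0,2.3,0],[0.1,0,2.5,0]])

```text
t: 13.45
ee_pos: [0.5434, 0.1804, 0.1341]
tcp_rot: [0.664, 0.748, -0.001, -0.001]
ft_force: [0.3, 0.3, -0.7]
finger_gap: 0.0085
gripper_force: 59.5
```

Request:
send_rows(motion=[[0,0,0,0],[0,0,0.3,0],[0,0,0.6,0],[0,0,0.9,0],[0,0,0.9,0]])

```text
t: 13.95
ee_pos: [0.5437, 0.1805, 0.1257]
tcp_rot: [0.664, 0.748, -0.0, -0.0]
ft_force: [-0.3, -0.2, -0.8]
finger_gap: 0.008
gripper_force: 59.5
```

```bash
python3 -c "
from h import *
go(.5438,.1808,.1124,96.8)"
```

```text
t 13.95 pos [0.5437 0.1805 0.1257] yaw 96.75 tilt 0.06 F [-0.3 -0.2 -0.8] gap 0.008 gf 59.5
shift cm [0.03 0.01 1.33] turn -0.05
```

The foot is about 12 mm into the slot with no contact force. Continuing down onto the bed.

Request:
send_rows(motion=[[0,0,0.4,0],[0,0,0.8,0],[0,0,1.1,0],[0,0,1.3,0],[0,0,1.3,0]])

```text
t: 14.45
ee_pos: [0.5444, 0.1806, 0.1143]
tcp_rot: [0.664, 0.748, 0.0, 0.0]
ft_force: [-2.1, -0.1, 6.6]
finger_gap: 0.0085
gripper_force: 60.7
```

Request:
send_rows(motion=[[0,0,0.2,0],[0,0,0.3,0],[0,0,0.3,0],[0,0,0.3,0]])

```text
t: 14.85
ee_pos: [0.5445, 0.1806, 0.1124]
tcp_rot: [0.664, 0.748, 0.0, 0.0]
ft_force: [-4.3, -1.8, 10.8]
finger_gap: 0.0083
gripper_force: 61.2
```

Request:
send_rows(motion=[[0,0,0.2,0],[0,0,0.4,0],[0,0,0.4,0],[0,0,0.4,0],[0,0,0.4,0]])

```text
t: 15.35
ee_pos: [0.5446, 0.1807, 0.1123]
tcp_rot: [0.664, 0.748, 0.0, 0.0]
ft_force: [-12.1, -2.4, 30.7]
finger_gap: 0.0081
gripper_force: 64.2
```

```bash
python3 - <<'E'
from h import *
go(.5438,.1808,.1124,96.8)
im,d,P=grab('scene'); T,dt,PT=grab('top')
X=cloud(P,d)
for n,I,D,Q in(('scene',im,d,P),('top',T,dt,PT)):
    X=cloud(Q,D)
    p=X[sel(X,(.38,.46),(0.0,.13),(.012,.06))]; print(n,'cover',len(p),*rect(p),np.round(p[:,2].max(),4))
b=cv2.resize(im[190:330,165:340],(750,600),interpolation=cv2.INTER_CUBIC)
cv2.imwrite('pics/fin.png',b[:,:,::-1])
E
```

```text
t 15.35 pos [0.5446 0.1807 0.1123] yaw 96.78 tilt 0.04 F [-12.1  -2.4  30.7] gap 0.0081 gf 64.2
shift cm [ 0.02 -0.08 -0.01] turn -0.02
scene cover 447 [415.8  58.5] [29.  99.1] 95.35 0.047
top cover 335 [419.2  53.3] [28.2 84.6] 96.75 0.0498
```

View pics/fin.png

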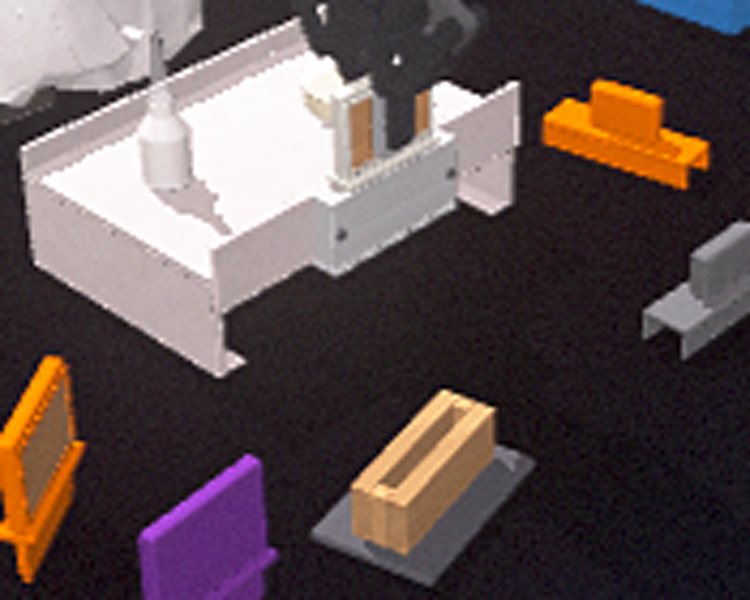

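The crop shows the holder seated with its flange on the rim at (395,160) and the brown card facing outward. The cover stands upright at (700,285), and the dish and dropper are in place. The force rose to 31 N with z steady, so the flange is home. A short hold, then hand in.

Request:
send_rows(motion=[[0,0,0,0],[0,0,0,0],[0,0,0,0],[0,0,0,0]])

```text
t: 15.85
ee_pos: [0.5446, 0.1807, 0.1123]
tcp_rot: [0.664, 0.748, 0.0, 0.0]
ft_force: [-13.9, -3.0, 31.8]
finger_gap: 0.0084
gripper_force: 64.2
```

```bash
python3 -c "
from h import *
go(.5438,.1808,.1124,96.8)
print(ctrl.finish_job())"
```

```text
t 15.85 pos [0.5446 0.1807 0.1123] yaw 96.78 tilt 0.04 F [-13.9  -3.   31.8] gap 0.0084 gf 64.2
shift cm [ 0.02 -0.08 -0.01] turn -0.02
the job is handed in; nothing more can be done
None
```

I handed the job in at about 16 s, with the cover standing upright on the worktop and the label holder held pressed home, card outward, at about 32 N; the hand-in call returned no verdict.

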